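Unscrew a spring-loaded filter housing cap

ROBOT

A 6-joint arm with a two-finger parallel gripper is mounted at the origin on the work surface. World frame = base frame: x ahead of the robot, y to its left, z up, the work surface at z = 0. Lengths are in m, angles in rad, forces in N, time in s.
With the tool pointing down it reaches from about 0.225 to 0.875 m from the base axis. Payload 3.4 kg.
Tool frame: the origin (TCP) lies between the finger pads, 19 mm behind the fingertips; this is the grasp point; z points along the fingers, y is the line along which they close (so a half turn about z gives the same grasp; the last joint's range is limited). The gripper opens to 85 mm and grips with 20 to 120 N. Pads are 22 mm wide; open, the fingers measure 114 mm over their backs; the gripper's body (76 mm by 85 mm) begins 54 mm behind the grasp point. The pads swing forward as they close: fully open they stand 13 mm farther back than shut.
Start: joints at [-1.413, 0.276, 1.505, -0, 1.361, -0.121], TCP at [0.158, -0.553, 0.25] pointing down, gripper open.
Joint ranges: [-2.89, 2.89], [-0.75, 2.08], [0.22, 2.7], [-1.18, 4.32], [0.11, 2.71], [-2.7, 2.7]. Speed limits (rad/s): [2.57, 2.57, 3.14, 3.14, 3.14, 3.14].

INTERFACE

Orientations are given as a unit quaternion [w, x, y, z].
In Python, from rig import manip gives the robot as it stands.
- The arm moves only by the shell command python3 -m pendant 'ROWS' [FORCE]. ROWS is JSON, a list of rows, each an object of numbers: "dx", "dy", "dz": the shift along the tool's x, y, z in m; "rx", "ry", "rz": the turn, a rotation vector about the tool's x, y, z in degrees; "hand": the finger opening in m, from 0 to 0.0854. In form: [{"dx": .., "dy": .., "dz": .., "rx": .., "ry": .., "rz": .., "hand": ..}, ...]. A call has 1 to 12 rows; each row shifts and turns the commanded pose from where the row before left it, along the tool's axes as they then stand; what a row does not reach is not made up. A row lasts 1/12 s, in which the tool goes at most 41.7 mm and 7.16 degrees, less where a joint would pass 70% of its speed; a pose out of reach is approached as far as the arm can. A call is refused whole if a number of a shift passes 0.0417 or a number of a turn 7.16, either way. A call with a gripper value outside its range is refused whole. The fingers move at their own pace and stop on an object; FORCE is the grip in N (left out, the last holds). Time passes only in rows, so rows that do not move let the fingers close. It gives the time, the measured TCP pose, the force, the opening and the grip force at its end, in the units of the state.
- manip.get_state(): the state, without advancing time (a new reading comes with each control period).
- manip.get_image(name): name is "side" or "top"; returns a dict with "frame" (480x640x3 uint8, red, green, blue), "fx", "fy", "cx", "cy" (pixels), "position" and "attitude" of the camera in the world. Camera axes: x right, y up, looking along -z (the intrinsics and any distortion apply to the point x, -y, -z); pixel columns grow to the right and rows downward; lengths in m; the calibration is good to about 2 mm. A picture is of the moment at which its call begins. There is no depth.
- manip.sign_off(): hands the job in; it is judged then, once.
The state is a dict: "clock": time; "qpos": joint angles; "qd": joint speeds; "effort": joint torques, N m; "position": TCP position; "ee_rot": TCP orientation; "contact_force": force on the tool from outside, world axes, zero at the start; "moment": the same for the moment, N m; "width": finger opening in m; "gripper_force": force on a finger pad.
Only numpy, scipy, OpenCV 4.12 (cv2) and the standard library are available. Lean on these libraries where they do the work, as an engineer would, in place of code of your own. Each camera call takes 0.05 s, during which the arm holds its last target. There are 200 camera calls.

TASK

The water filter in the utility room is due for a change: press down the blue push-and-turn cap of the white housing until you feel it seat, keep it pressed for the first eighth of a turn, then let it rise and unscrew it (anticlockwise, about a turn and a quarter in all) without forcing its thread, and keep hold of it as it comes free, because a spring pushes it up. Then set it down gently, upright, near the middle of the grey drip tray, let go of it there, and leave the other things where they are.

Things in the scene. Friction and masses are not known exactly. Their poses are not given: they have to be found in the camera images.
- housing: White upright filter housing fixed to the worktop, 86 mm across (grey foot 104 mm), 151 to 153 mm tall to the rim of its 47 mm neck, with two side ports ending in blue collars 70 mm from its axis, 75 mm up. Origin: centre of its underside; z up along its axis. The cap has a push-and-turn lock: pressing makes it dip 3 to 5 mm, differing from housing to housing, to a hard seat.
- neck (a point): Point on the housing axis 150 mm up (at the neck's mouth); z up. The neck's right-hand thread lifts the cap 13 mm a turn as it turns anticlockwise seen from above. A spring plunger in the neck pushes the cap up with 6 N shut, 4 N as it frees, and ends 19 mm above its shut place. The lock holds unless the cap is pressed onto its seat (10 to 20 N in all) for the first 0.8 rad of turning.
- cap: Blue plastic screw cap, 65 mm across, 63 mm tall, 0.10 to 0.16 kg: round skirt and lid from 0 to 35 mm, then a hexagonal boss 44 mm across flats. Origin: centre of the skirt's lower rim; z up; x normal to a pair of flats. Shut, the origin is 25 mm below the neck point; about 1.25 turns (7.7 to 8.1 rad, 17 mm up) free it; lifting it off the neck takes 12 mm more. It does not run back when let go.
- cap_grip (a point): On the cap's axis, 54 mm above its origin, 9 mm below the boss's top: a good TCP height to grip the boss from above. Axes as the cap's. A hand that does not rise with the cap, or sits off its axis, loads the thread steeply (tens of N per mm); more than 30 N between cap and housing harms it, and the spring alone makes 12 N of that.
- tray: Grey open drip tray fixed to the worktop, 150 x 130 mm outside, 20 mm high, walls and floor 4 mm thick. Origin: centre of its underside; x along the 150 mm side, z up.
- cartridge: White spare filter cartridge, 52 mm across, 120 mm tall, standing: to be left alone. Origin: centre of its underside.
- spanner: Steel spanner, 180 mm long, lying: to be left alone. Origin: middle of its length.
- detergent: Blue detergent bottle, 80 mm across, 210 mm tall: to be left alone. Origin: centre of its underside.
- jar: Amber glass jar, 76 mm across, 110 mm tall: to be left alone. Origin: centre of its underside.
- tin: Green and steel tin, 84 mm across, 65 mm tall: to be left alone. Origin: centre of its underside.
- mug: White mug, 80 mm across, 90 mm tall: to be left alone. Origin: centre of its underside.
- seal: Black rubber ring, 64 mm across, 6 mm high, lying: to be left alone. Origin: centre of its underside.

How it is judged:
By the outcome, as a careful person would: the job done as asked, in the order asked, and still so for the second after the job is handed in, with the robot touching nothing.
It also fails if it takes over 72 s, if anything falls off the work surface, if the arm or the gripper's body presses on something with over 40 N, if the wrist force passes 120 N, or if a joint passes its speed limit or range.

## Working session

There is one attempt and no reset: what is moved stays moved. The work goes in short steps, Python scripts to look and compute and a shell command to move; the robot and the scene stay as the last step left them, time stands still between calls to the robot, and variables do not carry over. Pictures are saved under pics/ and viewed, at most 10 in all, crops included, and the job is handed in when it is done.

```bash
mkdir -p pics; ls
python3 - <<'E'
from rig import manip
import cv2
print(manip.get_state())
for n in("side","top"):
    d=manip.get_image(n); cv2.imwrite(f"pics/{n}0.png",d["frame"][:,:,::-1])
    print(n,{k:v for k,v in d.items() if k!="frame"})
E
```

```text
pics
{'clock': 0.0, 'qpos': array([-1.41298118e+00,  2.76608417e-01,  1.50613998e+00, -1.06913873e-05,
        1.36066667e+00, -1.21021444e-01]), 'qd': array([-8.72558607e-04, -3.33496497e-04,  7.12182126e-04, -2.49619987e-05,
        2.15592238e-03, -1.57743074e-04]), 'effort': array([ 7.57626203e-04, -4.16775405e+01, -2.45798081e+01, -2.57470074e-04,
        1.07770687e-02, -1.87559613e-05]), 'position': array([ 0.15816408, -0.55231426,  0.24912928]), 'ee_rot': array([-9.10954322e-04,  9.90296435e-01,  1.38968127e-01, -2.19885557e-05]), 'contact_force': array([-0.04870223,  0.28632049,  0.2309977 ]), 'moment': array([-0.02413387,  0.01737204,  0.02655411]), 'gripper_force': 0.0, 'width': 0.08534685667163376}
side {'fx': 449.9362417093104, 'fy': 449.9362417093104, 'cx': 324.6696586903864, 'cy': 236.1476796542638, 'position': array([ 0.33766444, -0.77003927,  0.71220817]), 'attitude': array([ 0.8749986 ,  0.45496245, -0.08549463, -0.14169436])}
top {'fx': 522.2056208989975, 'fy': 522.2056208989975, 'cx': 313.00317472049255, 'cy': 247.0640699165977, 'position': array([5.31054663e-01, 3.92204274e-04, 1.48084089e+00]), 'attitude': array([ 0.70897809,  0.01711566, -0.03063589, -0.70435685])}
```

View pics/top0.png

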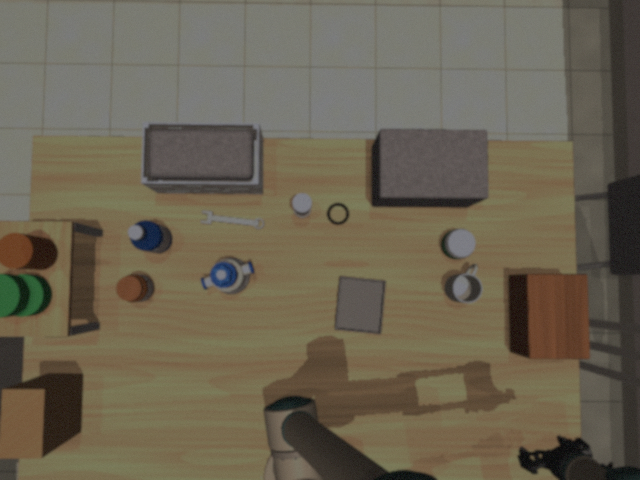

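View pics/side0.png

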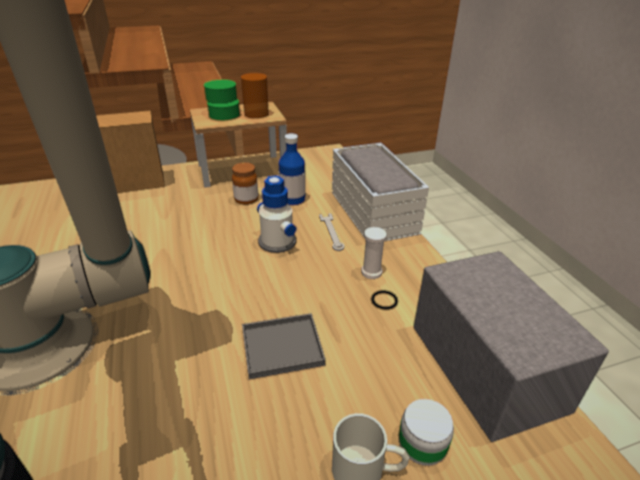

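The top view has the housing and cap at about (225,275), the tray at (360,305) and clutter away from the path. The side view has the cap at about (274,193) and the tray at (284,346). Next I'll segment the cap and tray.

```bash
cat > h.py <<'E'
import numpy as np, cv2
from scipy.spatial.transform import Rotation as R
from rig import manip
def ray(d,u,v):
    q=d["attitude"]; M=R.from_quat([q[1],q[2],q[3],q[0]]).as_matrix()
    r=M@np.array([(u-d["cx"])/d["fx"],-(v-d["cy"])/d["fy"],-1.]); return d["position"],r/np.linalg.norm(r)
def plane(d,u,v,z):
    p,r=ray(d,u,v); return p+r*(z-p[2])/r[2]
def proj(d,P):
    q=d["attitude"]; M=R.from_quat([q[1],q[2],q[3],q[0]]).as_matrix()
    c=M.T@(np.array(P)-d["position"]); return np.array([d["cx"]-d["fx"]*c[0]/c[2],d["cy"]+d["fy"]*c[1]/c[2]])
E
python3 - <<'E'
from h import *
t=manip.get_image("top"); s=manip.get_image("side")
a=cv2.resize(t["frame"][245:305,190:260],None,fx=8,fy=8,interpolation=cv2.INTER_CUBIC)[:,:400*8]
b=cv2.resize(s["frame"][165:255,245:305],None,fx=480/90,fy=480/90,interpolation=cv2.INTER_CUBIC)
c=np.zeros((480,800,3),np.uint8); c[:,:480]=a[:,:480]; c[:,480:800]=b[:,:320]
cv2.imwrite("pics/crop.png",c[:,:,::-1])
# tray
hsv=cv2.cvtColor(t["frame"],cv2.COLOR_RGB2HSV)
m=((hsv[...,1]<60)&(hsv[...,2]<130)).astype(np.uint8); m[:265]=0; m[345:]=0; m[:,:320]=0; m[:,400:]=0
k=max(cv2.findContours(m,0,1)[0],key=cv2.contourArea); r=cv2.minAreaRect(k); print("tray",r)
print("tray pts",[plane(t,*p,.018)[:2].round(4) for p in cv2.boxPoints(r)], plane(t,*r[0],.015))
for n,d,w in(("top",t,(245,305,190,260)),("side",s,(165,255,245,305))):
    h=cv2.cvtColor(d["frame"],cv2.COLOR_RGB2HSV); m=((h[...,0]>100)&(h[...,0]<130)&(h[...,1]>110)).astype(np.uint8)
    M=np.zeros_like(m); M[w[0]:w[1],w[2]:w[3]]=m[w[0]:w[1],w[2]:w[3]]
    nn,l,st,ce=cv2.connectedComponentsWithStats(M)
    print(n,[(st[i].tolist(),ce[i].round(1).tolist()) for i in range(1,nn) if st[i][4]>10])
    if n=="top": print(plane(d,223.5,273.5,.188))
E
```

```text
tray ((359.86474609375, 304.4877014160156), (46.1732292175293, 53.506622314453125), 5.194429397583008)
tray pts [array([ 0.4021, -0.0883]), array([ 0.5501, -0.1014]), array([ 0.5392, -0.2305]), array([ 0.3911, -0.2165])] [ 0.47022596 -0.15945162  0.015     ]
top [([211, 263, 26, 24, 377], [223.9, 274.5]), ([249, 263, 4, 9, 15], [250.7, 267.1])]
[0.55169805 0.19620914 0.188     ]
side [([279, 165, 25, 11, 236], [291.4, 169.5]), ([262, 176, 42, 32, 673], [277.1, 194.4]), ([285, 224, 10, 12, 88], [289.6, 229.7])]
```

View pics/crop.png

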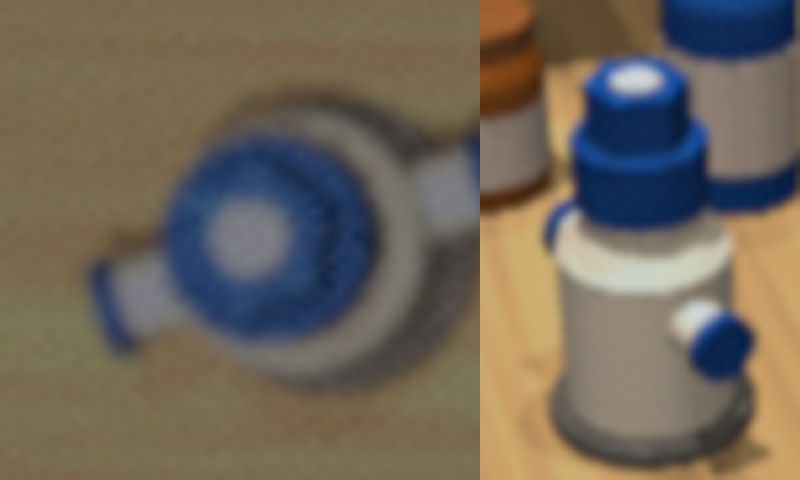

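The crop shows the white disc on the boss at crop (250,238) in the top view and (635,80) in the side view. I'll average frames to get the axis and the flats' angle.

Run:
```python
from h import *
D={n:[manip.get_image(n) for _ in range(10)] for n in("top","side")}
out=[];cen={}
for n,(y0,y1,x0,x1),g in(("top",(255,295,203,243),10),("side",(170,210,254,294),10)):
    d=D[n][0]; f=np.mean([x["frame"].astype(float) for x in D[n]],0); np.save(f"{n}.npy",f)
    w=f[y0:y1,x0:x1]
    wt=np.clip(w[...,0]-60 if n=="top" else w[...,0]-100,0,None)
    # white disc: weighted red inside a window about the guess
    cu,cv=(220.8,274.3) if n=="top" else (273.7,179.5)
    Y,X=np.mgrid[y0:y1,x0:x1]; ok=(np.hypot(X-cu,Y-cv)<(6.5 if n=="top" else 5))
    red=w[...,0]; lo=np.percentile(red[ok],20); wt=np.clip(red-lo-15,0,None)*ok
    cen[n]=((X*wt).sum()/wt.sum(),(Y*wt).sum()/wt.sum()); print(n,cen[n])
    e=cv2.resize(w,None,fx=g,fy=g,interpolation=cv2.INTER_CUBIC)[...,2]
    lo,hi=np.percentile(e,2),np.percentile(e,80); out.append(np.clip((e-lo)/(hi-lo)*255,0,255).astype(np.uint8))
cv2.imwrite("pics/hex.png",np.hstack(out))
t,s=D["top"][0],D["side"][0]
p1,r1=ray(t,*cen["top"]);p2,r2=ray(s,*cen["side"])
k=np.linalg.lstsq(np.stack([r1,-r2],1),p2-p1,rcond=None)[0]
a,b=p1+k[0]*r1,p2+k[1]*r2;print(a,b,(a+b)/2)
print("at .188",plane(t,*cen["top"],.188),plane(s,*cen["side"],.188))
C=(plane(t,*cen["top"],.188)+plane(s,*cen["side"],.188))/2
print(proj(t,C),proj(s,C))
```

```text
top (np.float64(220.68753222566815), np.float64(274.3234802952063))
side (np.float64(273.6895535490344), np.float64(179.4678329571106))
[0.54958267 0.20258975 0.1911527 ] [0.55133857 0.2021832  0.19111418] [0.55046062 0.20238648 0.19113344]
at .188 [0.54962796 0.20308404 0.188     ] [0.55261554 0.20799344 0.188     ]
[219.69931596 273.71052574] [273.33587319 179.99501046]
```

View pics/hex.png

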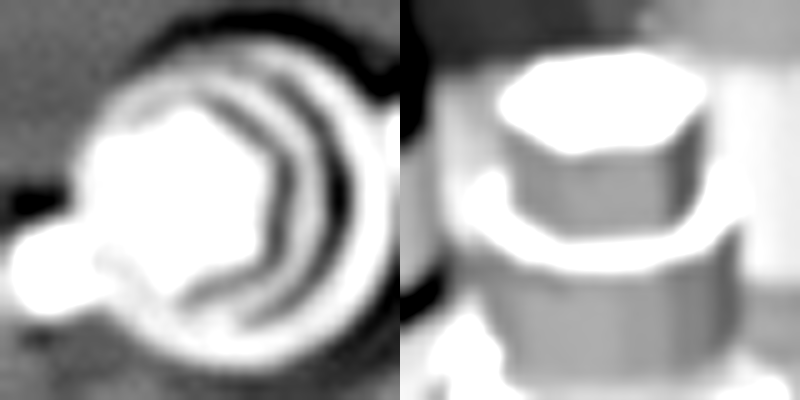

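Both views show the hexagonal top clearly, with corners at crop (190,105) and (180,290) in the top view. I'll fit each outline's centre and 6-fold phase.

Run:
```python
from h import *
z=.1885
for n,(y0,y1,x0,x1),cu,cv in(("top",(255,295,203,243),220.7,274.3),("side",(170,210,254,294),273.7,179.5)):
    d=manip.get_image(n); f=np.load(f"{n}.npy"); g=10
    e=cv2.resize(f[y0:y1,x0:x1,2],None,fx=g,fy=g,interpolation=cv2.INTER_CUBIC)
    lo,hi=np.percentile(e,2),np.percentile(e,80)
    for q in (.7,.8,.9,1.0,1.1):
        m=(e>lo+q*(hi-lo)).astype(np.uint8); m=cv2.morphologyEx(m,cv2.MORPH_OPEN,np.ones((41,41)) if n=="top" else np.ones((15,15)))
        l=cv2.connectedComponents(m)[1]; pu,pv=int((cu-x0+.5)*g),int((cv-y0+.5)*g)
        if not l[pv,pu]: continue
        k=max(cv2.findContours((l==l[pv,pu]).astype(np.uint8),0,1)[0],key=cv2.contourArea)[:,0,:].astype(float)
        P=np.array([plane(d,(u+.5)/g-.5+x0,(v+.5)/g-.5+y0,z)[:2] for u,v in k])
        M=cv2.moments(P.astype(np.float32)*1000); c=np.array([M["m10"],M["m01"]])/M["m00"]/1000
        th=np.unwrap(np.arctan2(*(P-c).T[::-1])); r=np.hypot(*(P-c).T)
        o=np.argsort(th%(2*np.pi)); tt=(th%(2*np.pi))[o]; tg=np.linspace(0,2*np.pi,720,endpoint=False); rr=np.interp(tg,tt,r[o],period=2*np.pi)
        h=(rr*np.exp(-6j*tg)).mean(); ang=-np.degrees(np.angle(h))/6  # corner direction
        print(n,q,"c",c.round(4),"area mm2",round(abs(M["m00"])),"corner deg",round(ang,1),"amp",round(abs(h)*2e3,2),"minmax",(rr.min()*1e3).round(1),(rr.max()*1e3).round(1))
```

```text
top 0.7 c [0.5425 0.2103] area mm2 2827 corner deg -6.9 amp 1.11 minmax 19.1 42.3
top 0.8 c [0.544  0.2116] area mm2 2234 corner deg -0.6 amp 1.31 minmax 16.5 39.5
top 0.9 c [0.5442 0.2115] area mm2 1989 corner deg -1.8 amp 1.07 minmax 15.4 37.4
top 1.0 c [0.5495 0.2043] area mm2 1181 corner deg -8.3 amp 1.19 minmax 17.2 22.8
top 1.1 c [0.5504 0.204 ] area mm2 795 corner deg -6.2 amp 0.56 minmax 14.1 19.9
side 0.7 c [0.552  0.1753] area mm2 8880 corner deg -13.6 amp 0.86 minmax 40.6 74.0
side 0.8 c [0.5556 0.177 ] area mm2 6038 corner deg -1.9 amp 1.96 minmax 5.9 72.4
side 0.9 c [0.5572 0.1767] area mm2 5117 corner deg 3.8 amp 1.14 minmax 5.6 66.9
side 1.0 c [0.5526 0.2064] area mm2 1874 corner deg -5.7 amp 1.01 minmax 21.9 27.4
side 1.1 c [0.5523 0.2063] area mm2 1720 corner deg -5.4 amp 1.05 minmax 21.5 26.1
```

```bash
python3 -m pendant '[{"dx":0.0244,"dy":-0.0258},{"dx":0.0244,"dy":-0.0258},{"dx":0.0244,"dy":-0.0258},{"dx":0.0244,"dy":-0.0258},{"dx":0.0244,"dy":-0.0258},{"dx":0.0244,"dy":-0.0258},{"dx":0.0244,"dy":-0.0258},{"dx":0.0244,"dy":-0.0258},{"dx":0.0244,"dy":-0.0258},{"dx":0.0244,"dy":-0.0258},{"dx":0.0244,"dy":-0.0258},{"dx":0.0244,"dy":-0.0258}]' 70
python3 -m pendant '[{"dx":0.0244,"dy":-0.0258},{"dx":0.0244,"dy":-0.0258},{"dx":0.0244,"dy":-0.0258},{"dx":0.0244,"dy":-0.0258},{"dx":0.0244,"dy":-0.0258},{"dx":0.0244,"dy":-0.0258},{"dx":0.0244,"dy":-0.0258},{"dx":0.0244,"dy":-0.0258},{"dx":0.0244,"dy":-0.0258},{"dx":0.0244,"dy":-0.0258},{"dx":0.0244,"dy":-0.0258},{"dx":0.0244,"dy":-0.0258}]'
python3 -m pendant '[{"rz":7},{"rz":7},{"rz":7},{},{},{}]'
cat >> h.py <<'E'
def st(target=None,yaw=None):
    s=manip.get_state(); q=s["ee_rot"]; M=R.from_quat([q[1],q[2],q[3],q[0]]).as_matrix()
    ya=np.degrees(np.arctan2(M[1,1],M[0,1])); f=np.array(s["contact_force"])
    print("t",round(s["clock"],2),"p",(s["position"]*1e3).round(1),"yang",ya.round(1),"tilt",(M[:2,2]*57.3).round(2),"F",f.round(1),"Ftool",(M.T@f).round(1),"Mz",round(s["moment"][2],2),"w",round(s["width"]*1e3,1),"g",round(s["gripper_force"],1),"q6",round(np.degrees(s["qpos"][5]),1))
    if target is not None: print("shift tool mm",(M.T@(np.array(target)-s["position"])*1e3).round(1),"rz",None if yaw is None else round(ya-yaw,1))
E
python3 -c "
from h import *
st([.551,.204,.2],-96)"
```

```text
t 1.3 p [ 158.2 -552.8  250. ] yang -74.0 tilt [ 0.   -0.01] F [ 0.8 -0.  -0.5] Ftool [0.8 0.2 0.5] Mz -0.02 w 85.5 g 0.0 q6 -6.9
shift tool mm [ 585.9 -619.5   50. ] rz 22.0invalid input
invalid input
invalid input
```

```bash
python3 -m pendant '[{"dx":0.0244,"dy":-0.0258,"dz":0,"rx":0,"ry":0,"rz":0,"hand":0.0854},{"dx":0.0244,"dy":-0.0258,"dz":0,"rx":0,"ry":0,"rz":0,"hand":0.0854}]' 70
```

```text
clock: 1.47
position: [0.1907, -0.4904, 0.2495]
ee_rot: [0.0, 0.99, 0.138, 0.0]
contact_force: [0.9, -0.6, -0.6]
width: 0.085
gripper_force: 0.0
```

```bash
python3 -m pendant '[{"dx":0.0244,"dy":-0.0258,"dz":0,"rx":0,"ry":0,"rz":0,"hand":0.0854},{"dx":0.0244,"dy":-0.0258,"dz":0,"rx":0,"ry":0,"rz":0,"hand":0.0854},{"dx":0.0244,"dy":-0.0258,"dz":0,"rx":0,"ry":0,"rz":0,"hand":0.0854},{"dx":0.0244,"dy":-0.0258,"dz":0,"rx":0,"ry":0,"rz":0,"hand":0.0854},{"dx":0.0244,"dy":-0.0258,"dz":0,"rx":0,"ry":0,"rz":0,"hand":0.0854},{"dx":0.0244,"dy":-0.0258,"dz":0,"rx":0,"ry":0,"rz":0,"hand":0.0854},{"dx":0.0244,"dy":-0.0258,"dz":0,"rx":0,"ry":0,"rz":0,"hand":0.0854},{"dx":0.0244,"dy":-0.0258,"dz":0,"rx":0,"ry":0,"rz":0,"hand":0.0854},{"dx":0.0244,"dy":-0.0258,"dz":0,"rx":0,"ry":0,"rz":0,"hand":0.0854},{"dx":0.0244,"dy":-0.0258,"dz":0,"rx":0,"ry":0,"rz":0,"hand":0.0854},{"dx":0.0244,"dy":-0.0258,"dz":0,"rx":0,"ry":0,"rz":0,"hand":0.0854}]'
python3 -m pendant '[{"dx":0.0244,"dy":-0.0258,"dz":0,"rx":0,"ry":0,"rz":0,"hand":0.0854},{"dx":0.0244,"dy":-0.0258,"dz":0,"rx":0,"ry":0,"rz":0,"hand":0.0854},{"dx":0.0244,"dy":-0.0258,"dz":0,"rx":0,"ry":0,"rz":0,"hand":0.0854},{"dx":0.0244,"dy":-0.0258,"dz":0,"rx":0,"ry":0,"rz":0,"hand":0.0854},{"dx":0.0244,"dy":-0.0258,"dz":0,"rx":0,"ry":0,"rz":0,"hand":0.0854},{"dx":0.0244,"dy":-0.0258,"dz":0,"rx":0,"ry":0,"rz":0,"hand":0.0854},{"dx":0.0244,"dy":-0.0258,"dz":0,"rx":0,"ry":0,"rz":0,"hand":0.0854},{"dx":0.0244,"dy":-0.0258,"dz":0,"rx":0,"ry":0,"rz":0,"hand":0.0854},{"dx":0.0244,"dy":-0.0258,"dz":0,"rx":0,"ry":0,"rz":0,"hand":0.0854},{"dx":0.0244,"dy":-0.0258,"dz":0,"rx":0,"ry":0,"rz":0,"hand":0.0854},{"dx":0.0244,"dy":-0.0258,"dz":0,"rx":0,"ry":0,"rz":0,"hand":0.0854}]' >/dev/null
python3 -m pendant '[{"dx":0,"dy":0,"dz":0,"rx":0,"ry":0,"rz":7,"hand":0.0854},{"dx":0,"dy":0,"dz":0,"rx":0,"ry":0,"rz":7,"hand":0.0854},{"dx":0,"dy":0,"dz":0,"rx":0,"ry":0,"rz":7,"hand":0.0854},{"dx":0,"dy":0,"dz":0,"rx":0,"ry":0,"rz":1,"hand":0.0854},{"dx":0,"dy":0,"dz":0,"rx":0,"ry":0,"rz":0,"hand":0.0854},{"dx":0,"dy":0,"dz":0,"rx":0,"ry":0,"rz":0,"hand":0.0854}]' >/dev/null
python3 -c "
from h import *
st([.551,.204,.2],-96)"
```

```text
clock: 2.38
position: [0.3713, -0.1415, 0.2503]
ee_rot: [0.0, 0.99, 0.139, 0.0]
contact_force: [0.6, -0.1, -0.2]
width: 0.0852
gripper_force: 0.0
t 3.8 p [550.8 203.5 250. ] yang -95.9 tilt [ 0.01 -0.  ] F [ 0.5 -0.3 -1.1] Ftool [0.5 0.2 1.1] Mz -0.02 w 85.5 g 0.0 q6 109.4
shift tool mm [ 0.1 -0.5 50. ] rz 0.1
```

```bash
python3 -m pendant '[{"dx":0,"dy":0,"dz":0.012,"rx":0,"ry":0,"rz":0,"hand":0.0854},{"dx":0,"dy":0,"dz":0.012,"rx":0,"ry":0,"rz":0,"hand":0.0854},{"dx":0,"dy":0,"dz":0.012,"rx":0,"ry":0,"rz":0,"hand":0.0854},{"dx":0,"dy":0,"dz":0.012,"rx":0,"ry":0,"rz":0,"hand":0.0854},{"dx":0,"dy":0,"dz":0.012,"rx":0,"ry":0,"rz":0,"hand":0.0854},{"dx":0,"dy":0,"dz":0.009,"rx":0,"ry":0,"rz":0,"hand":0.0854},{"dx":0,"dy":0,"dz":0,"rx":0,"ry":0,"rz":0,"hand":0.055},{"dx":0,"dy":0,"dz":0,"rx":0,"ry":0,"rz":0,"hand":0.055},{"dx":0,"dy":0,"dz":0,"rx":0,"ry":0,"rz":0,"hand":0.055},{"dx":0,"dy":0,"dz":0,"rx":0,"ry":0,"rz":0,"hand":0.055},{"dx":0,"dy":0,"dz":0,"rx":0,"ry":0,"rz":0,"hand":0.052}]' 20
python3 - <<'E'
from h import *
st([.551,.204,.181],-96)
o=[]
for n,(y0,y1,x0,x1) in(("top",(245,295,193,253)),("side",(155,205,244,304))):
    f=manip.get_image(n)["frame"][y0:y1,x0:x1]; o.append(cv2.resize(f,(400,334),interpolation=cv2.INTER_CUBIC))
cv2.imwrite("pics/grip.png",np.clip(np.hstack(o)[:,:,::-1]*1.5,0,255).astype(np.uint8))
E
```

```text
clock: 4.72
position: [0.5513, 0.2037, 0.1818]
ee_rot: [-0.0, 0.999, -0.052, 0.001]
contact_force: [0.2, -0.0, 0.1]
width: 0.0521
gripper_force: 0.0
t 4.72 p [551.3 203.7 181.8] yang -96.0 tilt [0.09 0.01] F [ 0.2 -0.   0.1] Ftool [ 0.2  0.  -0.1] Mz 0.03 w 52.1 g 0.0 q6 109.5
shift tool mm [-0.3 -0.3  0.8] rz -0.0
```

View pics/grip.png

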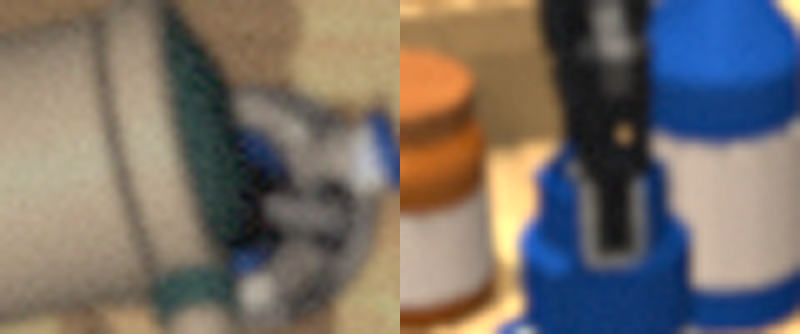

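The side view shows the finger resting over a boss flat, with its tip just at the lid, and no contact force yet. I'll close gently.

```bash
for i in 1; do python3 -m pendant '[{"dx":0,"dy":0,"dz":0,"rx":0,"ry":0,"rz":0,"hand":0.049},{"dx":0,"dy":0,"dz":0,"rx":0,"ry":0,"rz":0,"hand":0.049}]' 20 >/dev/null; python3 -c "
from h import *
st()"; python3 -m pendant '[{"dx":0,"dy":0,"dz":0,"rx":0,"ry":0,"rz":0,"hand":0.047},{"dx":0,"dy":0,"dz":0,"rx":0,"ry":0,"rz":0,"hand":0.047}]' 20 >/dev/null; python3 -c "
from h import *
st()"; done
```

```text
t 4.98 p [550.9 203.6 181.2] yang -96.0 tilt [ 0.02 -0.  ] F [-0.5 -0.1 -0.6] Ftool [-0.5  0.2  0.6] Mz 0.01 w 49.0 g 0.0 q6 109.5
t 5.15 p [550.9 203.7 181. ] yang -96.0 tilt [0.01 0.01] F [-0.   0.5 -0.5] Ftool [-0.1 -0.5  0.5] Mz 0.02 w 47.1 g 0.1 q6 109.5
```

```bash
for i in 1; do python3 -m pendant '[{"dx":0,"dy":0,"dz":0,"rx":0,"ry":0,"rz":0,"hand":0.045},{"dx":0,"dy":0,"dz":0,"rx":0,"ry":0,"rz":0,"hand":0.045}]' 20 >/dev/null; python3 -c "
from h import *
st()"; python3 -m pendant '[{"dx":0,"dy":0,"dz":0,"rx":0,"ry":0,"rz":0,"hand":0.043},{"dx":0,"dy":0,"dz":0,"rx":0,"ry":0,"rz":0,"hand":0.043},{"dx":0,"dy":0,"dz":0,"rx":0,"ry":0,"rz":0,"hand":0.043}]' 20 >/dev/null; python3 -c "
from h import *
st()"; done
```

```text
t 5.32 p [550.9 203.9 181.1] yang -96.0 tilt [0.01 0.03] F [0.3 1.  0.1] Ftool [ 0.1 -1.  -0.1] Mz 0.04 w 45.0 g 0.6 q6 109.5
t 5.57 p [550.9 204.1 181.1] yang -96.0 tilt [0.02 0.04] F [0.2 2.4 1.9] Ftool [-0.  -2.4 -1.9] Mz -0.02 w 44.0 g 20.7 q6 109.5
```

```bash
python3 -m pendant '[{"dx":0,"dy":-0.0005,"dz":0,"rx":0,"ry":0,"rz":0,"hand":0.058},{"dx":0,"dy":0,"dz":0,"rx":0,"ry":0,"rz":0,"hand":0.058},{"dx":0,"dy":0,"dz":0,"rx":0,"ry":0,"rz":-6,"hand":0.058},{"dx":0,"dy":0,"dz":0,"rx":0,"ry":0,"rz":-6,"hand":0.058},{"dx":0,"dy":0,"dz":0,"rx":0,"ry":0,"rz":-6,"hand":0.058},{"dx":0,"dy":0,"dz":0,"rx":0,"ry":0,"rz":-6,"hand":0.058},{"dx":0,"dy":0,"dz":0,"rx":0,"ry":0,"rz":-6,"hand":0.058},{"dx":0,"dy":0,"dz":0,"rx":0,"ry":0,"rz":-6,"hand":0.058},{"dx":0,"dy":0,"dz":0,"rx":0,"ry":0,"rz":-6,"hand":0.058},{"dx":0,"dy":0,"dz":0,"rx":0,"ry":0,"rz":-6,"hand":0.058},{"dx":0,"dy":0,"dz":0,"rx":0,"ry":0,"rz":-6,"hand":0.058},{"dx":0,"dy":0,"dz":0,"rx":0,"ry":0,"rz":-6,"hand":0.058}]' 20 >/dev/null
python3 -m pendant '[{"dx":0,"dy":0,"dz":0,"rx":0,"ry":0,"rz":0,"hand":0.05},{"dx":0,"dy":0,"dz":0,"rx":0,"ry":0,"rz":0,"hand":0.047},{"dx":0,"dy":0,"dz":0,"rx":0,"ry":0,"rz":0,"hand":0.047}]' 20 >/dev/null; python3 -c "
from h import *
st()"; python3 -m pendant '[{"dx":0,"dy":0,"dz":0,"rx":0,"ry":0,"rz":0,"hand":0.045},{"dx":0,"dy":0,"dz":0,"rx":0,"ry":0,"rz":0,"hand":0.045}]' 20 >/dev/null; python3 -c "
from h import *
st()"; python3 -m pendant '[{"dx":0,"dy":0,"dz":0,"rx":0,"ry":0,"rz":0,"hand":0.043},{"dx":0,"dy":0,"dz":0,"rx":0,"ry":0,"rz":0,"hand":0.043},{"dx":0,"dy":0,"dz":0,"rx":0,"ry":0,"rz":0,"hand":0.043}]' 20 >/dev/null; python3 -c "
from h import *
st()"
```

```text
t 6.82 p [550.8 203.9 180.8] yang -36.2 tilt [-0.01 -0.03] F [-0.2  0.5  0.3] Ftool [ 0.3 -0.4 -0.3] Mz 0.01 w 46.9 g 0.0 q6 49.7
t 6.98 p [551.  203.9 180.9] yang -36.1 tilt [ 0.01 -0.03] F [-0.2 -0.2 -0.5] Ftool [-0.2 -0.   0.5] Mz -0.02 w 45.2 g 0.3 q6 49.6
t 7.23 p [551.1 203.8 181.1] yang -36.0 tilt [ 0.03 -0.04] F [ 0.4 -1.9 -0.5] Ftool [-1.3  1.5  0.5] Mz -0.06 w 43.4 g 21.0 q6 49.6
```

```bash
python3 -m pendant '[{"dx":0,"dy":0.0002,"dz":0,"rx":0,"ry":0,"rz":0,"hand":0.058},{"dx":0,"dy":0,"dz":0,"rx":0,"ry":0,"rz":0,"hand":0.058},{"dx":0,"dy":0,"dz":0,"rx":0,"ry":0,"rz":6,"hand":0.058},{"dx":0,"dy":0,"dz":0,"rx":0,"ry":0,"rz":6,"hand":0.058},{"dx":0,"dy":0,"dz":0,"rx":0,"ry":0,"rz":6,"hand":0.058},{"dx":0,"dy":0,"dz":0,"rx":0,"ry":0,"rz":6,"hand":0.058},{"dx":0,"dy":0,"dz":0,"rx":0,"ry":0,"rz":6,"hand":0.058},{"dx":0,"dy":0,"dz":0,"rx":0,"ry":0,"rz":6,"hand":0.058},{"dx":0,"dy":0,"dz":0,"rx":0,"ry":0,"rz":6,"hand":0.058},{"dx":0,"dy":0,"dz":0,"rx":0,"ry":0,"rz":6,"hand":0.058},{"dx":0,"dy":0,"dz":0,"rx":0,"ry":0,"rz":6,"hand":0.058},{"dx":0,"dy":0,"dz":0,"rx":0,"ry":0,"rz":6,"hand":0.058}]' 20 >/dev/null
python3 -m pendant '[{"dx":0,"dy":0,"dz":0,"rx":0,"ry":0,"rz":0,"hand":0.05},{"dx":0,"dy":0,"dz":0,"rx":0,"ry":0,"rz":0,"hand":0.046},{"dx":0,"dy":0,"dz":0,"rx":0,"ry":0,"rz":0,"hand":0.044},{"dx":0,"dy":0,"dz":0,"rx":0,"ry":0,"rz":0,"hand":0.042},{"dx":0,"dy":0,"dz":0,"rx":0,"ry":0,"rz":0,"hand":0.04}]' 20 >/dev/null; python3 -c "
from h import *
st()"; python3 -m pendant '[{"dx":0,"dy":0,"dz":0,"rx":0,"ry":0,"rz":0,"hand":0.03},{"dx":0,"dy":0,"dz":0,"rx":0,"ry":0,"rz":0,"hand":0.03},{"dx":0,"dy":0,"dz":0,"rx":0,"ry":0,"rz":0,"hand":0.03},{"dx":0,"dy":0,"dz":0.001,"rx":0,"ry":0,"rz":0,"hand":0.03},{"dx":0,"dy":0,"dz":0.001,"rx":0,"ry":0,"rz":0,"hand":0.03},{"dx":0,"dy":0,"dz":0,"rx":0,"ry":0,"rz":0,"hand":0.03}]' 80 >/dev/null; python3 -c "
from h import *
st()"
```

```text
t 8.65 p [550.9 204.4 181. ] yang -96.0 tilt [-0.01  0.04] F [-0.5  2.3  0.9] Ftool [-0.7 -2.3 -0.9] Mz 0.02 w 43.8 g 21.6 q6 109.5
t 9.15 p [551.  204.3 179.2] yang -96.0 tilt [0.01 0.04] F [-2.   2.2  5.2] Ftool [-2.2 -2.  -5.2] Mz 0.07 w 42.5 g 82.7 q6 109.6
```

```bash
python3 -m pendant '[{"dx":0,"dy":-0.0004,"dz":0.001,"rx":0,"ry":0,"rz":0,"hand":0.03},{"dx":0,"dy":0,"dz":0,"rx":0,"ry":0,"rz":0,"hand":0.03}]' >/dev/null; python3 -c "
from h import *
st()"; python3 -m pendant '[{"dx":0,"dy":0,"dz":0.0007,"rx":0,"ry":0,"rz":0,"hand":0.03},{"dx":0,"dy":0,"dz":0,"rx":0,"ry":0,"rz":0,"hand":0.03}]' >/dev/null; python3 -c "
from h import *
st()"
```

```text
t 9.32 p [551.  204.3 178. ] yang -96.0 tilt [-0.   -0.01] F [-1.3  1.5  4.6] Ftool [-1.5 -1.3 -4.6] Mz -0.02 w 42.6 g 82.8 q6 109.6
t 9.48 p [551.  204.3 177.2] yang -96.0 tilt [-0.01 -0.01] F [-1.7  2.   4.9] Ftool [-1.9 -1.8 -4.9] Mz -0.01 w 42.5 g 82.8 q6 109.6
```

```bash
python3 -m pendant '[{"dx":0,"dy":0,"dz":0.0005,"rx":0,"ry":0,"rz":0,"hand":0.03},{"dx":0,"dy":0,"dz":0,"rx":0,"ry":0,"rz":0,"hand":0.03}]' >/dev/null; python3 -c "
from h import *
st()"; python3 -m pendant '[{"dx":0,"dy":0,"dz":0.0005,"rx":0,"ry":0,"rz":0,"hand":0.03},{"dx":0,"dy":0,"dz":0,"rx":0,"ry":0,"rz":0,"hand":0.03}]' >/dev/null; python3 -c "
from h import *
st()"
```

```text
t 9.65 p [551.  204.3 176.7] yang -96.0 tilt [-0.01 -0.01] F [-2.2  1.8  4.5] Ftool [-2.4 -1.6 -4.5] Mz -0.02 w 42.4 g 82.8 q6 109.6
t 9.82 p [551.  204.3 176.6] yang -96.0 tilt [ 0.   -0.01] F [-1.8  1.5  6.4] Ftool [-1.9 -1.3 -6.4] Mz 0.04 w 42.8 g 83.4 q6 109.6
```

```bash
python3 -m pendant '[{"dx":0,"dy":0,"dz":0.0008,"rx":0,"ry":0,"rz":0,"hand":0.03},{"dx":0,"dy":0,"dz":0,"rx":0,"ry":0,"rz":0,"hand":0.03}]' >/dev/null; python3 -c "
from h import *
st()"; python3 -m pendant '[{"dx":0,"dy":0,"dz":0.0004,"rx":0,"ry":0,"rz":0,"hand":0.03},{"dx":0,"dy":0,"dz":0,"rx":0,"ry":0,"rz":0,"hand":0.03}]' >/dev/null; python3 -c "
from h import *
st()"
```

```text
t 9.98 p [551.  204.3 176.5] yang -96.0 tilt [ 0.03 -0.01] F [-3.8  0.5 10.1] Ftool [ -3.8  -0.1 -10.1] Mz 0.05 w 42.7 g 83.8 q6 109.6
t 10.15 p [551.  204.3 176.6] yang -96.0 tilt [ 0.05 -0.  ] F [-4.   1.2 11.8] Ftool [ -4.1  -0.7 -11.8] Mz 0.01 w 42.4 g 83.9 q6 109.6
```

```bash
python3 -m pendant '[{"dx":-0.0003,"dy":0,"dz":0.0004,"rx":0,"ry":0,"rz":0,"hand":0.03},{"dx":0,"dy":0,"dz":0,"rx":0,"ry":0,"rz":0,"hand":0.03}]' >/dev/null; python3 -c "
from h import *
st()"; python3 -m pendant '[{"dx":0,"dy":0,"dz":0,"rx":0,"ry":0,"rz":-4,"hand":0.03},{"dx":0,"dy":0,"dz":0,"rx":0,"ry":0,"rz":-4,"hand":0.03}]' >/dev/null; python3 -c "
from h import *
st()"
```

```text
t 10.32 p [551.  204.3 176.5] yang -96.0 tilt [ 0.1 -0. ] F [-3.7  0.9 12.9] Ftool [ -3.8  -0.5 -12.9] Mz -0.04 w 42.4 g 84.0 q6 109.6
t 10.48 p [551.9 204.6 176.6] yang -87.9 tilt [0.21 0.05] F [-1.3  1.7 13.3] Ftool [ -1.2  -1.7 -13.3] Mz -0.15 w 42.7 g 83.9 q6 101.4
```

```bash
python3 -m pendant '[{"dx":0,"dy":0,"dz":0,"rx":0,"ry":0,"rz":-4,"hand":0.03},{"dx":0,"dy":0,"dz":0,"rx":0,"ry":0,"rz":-4,"hand":0.03}]' >/dev/null; python3 -c "
from h import *
st()"; python3 -m pendant '[{"dx":0,"dy":0,"dz":0,"rx":0,"ry":0,"rz":-4,"hand":0.03},{"dx":0,"dy":0,"dz":0,"rx":0,"ry":0,"rz":-4,"hand":0.03}]' >/dev/null; python3 -c "
from h import *
st()"
```

```text
t 10.65 p [551.9 204.8 176.5] yang -79.9 tilt [0.21 0.06] F [-2.5  1.4 11.7] Ftool [ -2.2  -1.8 -11.7] Mz -0.14 w 42.5 g 83.9 q6 93.4
t 10.82 p [552.  204.7 176.5] yang -71.9 tilt [0.21 0.06] F [-1.3  1.2 11.8] Ftool [ -0.8  -1.6 -11.9] Mz -0.09 w 42.7 g 83.9 q6 85.4
```

```bash
python3 -m pendant '[{"dx":0,"dy":0,"dz":0.0004,"rx":0,"ry":0,"rz":-4,"hand":0.03},{"dx":0,"dy":0,"dz":0,"rx":0,"ry":0,"rz":-4,"hand":0.03}]' >/dev/null; python3 -c "
from h import *
st()"; python3 -m pendant '[{"dx":0,"dy":0,"dz":0.0002,"rx":0,"ry":0,"rz":-4,"hand":0.03},{"dx":0,"dy":0,"dz":0,"rx":0,"ry":0,"rz":-4,"hand":0.03}]' >/dev/null; python3 -c "
from h import *
st()"
```

```text
t 10.98 p [552.  204.8 176.6] yang -63.9 tilt [0.23 0.07] F [-2.7  1.6 13.1] Ftool [ -1.6  -2.6 -13.1] Mz -0.09 w 42.8 g 84.3 q6 77.4
t 11.15 p [552.  204.8 176.5] yang -55.9 tilt [0.23 0.07] F [-2.9  1.6 14.7] Ftool [ -1.5  -2.9 -14.7] Mz -0.16 w 42.4 g 84.2 q6 69.4
```

```bash
python3 -m pendant '[{"dx":0,"dy":0,"dz":0,"rx":0,"ry":0,"rz":-4,"hand":0.03},{"dx":0,"dy":0,"dz":0,"rx":0,"ry":0,"rz":-4,"hand":0.03}]' >/dev/null; python3 -c "
from h import *
st()"; python3 -m pendant '[{"dx":0,"dy":0,"dz":0,"rx":0,"ry":0,"rz":-4,"hand":0.03},{"dx":0,"dy":0,"dz":0,"rx":0,"ry":0,"rz":0,"hand":0.03}]' >/dev/null; python3 -c "
from h import *
st()"
```

```text
t 11.32 p [552.  204.8 176.6] yang -47.9 tilt [0.24 0.07] F [-3.5  1.  14.8] Ftool [ -1.9  -3.1 -14.8] Mz -0.12 w 42.6 g 84.2 q6 61.4
t 11.48 p [552.1 204.7 176.6] yang -43.9 tilt [0.25 0.06] F [-2.8  1.8 14.4] Ftool [ -0.7  -3.2 -14.4] Mz 0.12 w 42.5 g 84.2 q6 57.5
```

```bash
python3 -m pendant '[{"dx":0,"dy":0,"dz":-0.001,"rx":0,"ry":0,"rz":0,"hand":0.03},{"dx":0,"dy":0,"dz":-0.001,"rx":0,"ry":0,"rz":0,"hand":0.03},{"dx":0,"dy":0,"dz":-0.001,"rx":0,"ry":0,"rz":0,"hand":0.03},{"dx":0,"dy":0,"dz":-0.001,"rx":0,"ry":0,"rz":0,"hand":0.03},{"dx":0,"dy":0,"dz":0,"rx":0,"ry":0,"rz":0,"hand":0.03}]' >/dev/null; python3 -c "
from h import *
st()"; python3 -m pendant '[{"dx":0,"dy":0,"dz":-0.001,"rx":0,"ry":0,"rz":0,"hand":0.03},{"dx":0,"dy":0,"dz":-0.001,"rx":0,"ry":0,"rz":0,"hand":0.03},{"dx":0,"dy":0,"dz":0,"rx":0,"ry":0,"rz":0,"hand":0.03}]' >/dev/null; python3 -c "
from h import *
st()"
```

```text
t 11.9 p [552.  204.5 178.5] yang -44.0 tilt [0.16 0.02] F [2.  1.7 4.3] Ftool [ 2.6  0.3 -4.3] Mz 0.01 w 42.5 g 83.0 q6 57.6
t 12.15 p [551.6 204.3 180.4] yang -44.0 tilt [ 0.1  -0.02] F [3.2 0.7 5.2] Ftool [ 2.7  1.8 -5.2] Mz 0.03 w 42.5 g 83.0 q6 57.6
```

```bash
python3 -m pendant '[{"dx":0,"dy":0,"dz":-0.001,"rx":0,"ry":0,"rz":0,"hand":0.03},{"dx":0,"dy":0,"dz":-0.0005,"rx":0,"ry":0,"rz":0,"hand":0.03},{"dx":0,"dy":0,"dz":0,"rx":0,"ry":0,"rz":0,"hand":0.03}]' >/dev/null; python3 -c "
from h import *
st()"; python3 -m pendant '[{"dx":0,"dy":0,"dz":-0.0006,"rx":0,"ry":0,"rz":0,"hand":0.03},{"dx":0,"dy":0,"dz":0,"rx":0,"ry":0,"rz":0,"hand":0.03}]' >/dev/null; python3 -c "
from h import *
st()"
```

```text
t 12.4 p [551.  204.1 181.7] yang -44.0 tilt [ 0.03 -0.04] F [2.6 0.6 3.5] Ftool [ 2.2  1.4 -3.5] Mz -0.0 w 42.7 g 83.0 q6 57.6
t 12.57 p [550.9 204.1 182.2] yang -44.0 tilt [ 0.01 -0.04] F [ 3.1 -0.7  3.4] Ftool [ 1.6  2.7 -3.4] Mz -0.06 w 42.6 g 83.0 q6 57.6
```

```bash
python3 -m pendant '[{"dx":0.0002,"dy":0.0002,"dz":-0.0004,"rx":0,"ry":0,"rz":0,"hand":0.03},{"dx":0,"dy":0,"dz":0,"rx":0,"ry":0,"rz":0,"hand":0.03}]' >/dev/null; python3 -c "
from h import *
st()"; python3 -m pendant '[{"dx":0,"dy":0,"dz":-0.0002,"rx":0,"ry":0,"rz":-6,"hand":0.03},{"dx":0,"dy":0,"dz":-0.0002,"rx":0,"ry":0,"rz":-6,"hand":0.03},{"dx":0,"dy":0,"dz":-0.0002,"rx":0,"ry":0,"rz":-6,"hand":0.03},{"dx":0,"dy":0,"dz":-0.0002,"rx":0,"ry":0,"rz":-6,"hand":0.03}]' >/dev/null; python3 -c "
from h import *
st()"
```

```text
t 12.73 p [550.9 204.1 182.5] yang -44.0 tilt [-0.03 -0.04] F [1.3 0.7 3.7] Ftool [ 1.4  0.4 -3.7] Mz -0.03 w 42.5 g 82.9 q6 57.6
t 13.07 p [550.6 204.2 183.1] yang -19.7 tilt [-0.07 -0.03] F [ 1.8 -0.2  3.8] Ftool [ 0.5  1.8 -3.8] Mz -0.06 w 42.5 g 82.9 q6 33.3
```

```bash
python3 -m pendant '[{"dx":0.0001,"dy":0.0002,"dz":-0.00025,"rx":0,"ry":0,"rz":-6,"hand":0.03},{"dx":0,"dy":0,"dz":-0.00025,"rx":0,"ry":0,"rz":-6,"hand":0.03},{"dx":0,"dy":0,"dz":-0.00025,"rx":0,"ry":0,"rz":-6,"hand":0.03},{"dx":0,"dy":0,"dz":-0.00025,"rx":0,"ry":0,"rz":-6,"hand":0.03},{"dx":0,"dy":0,"dz":-0.00025,"rx":0,"ry":0,"rz":-6,"hand":0.03},{"dx":0,"dy":0,"dz":-0.00025,"rx":0,"ry":0,"rz":-6,"hand":0.03}]' >/dev/null; python3 -c "
from h import *
st()"; python3 -m pendant '[{"dx":0,"dy":0,"dz":-0.0002,"rx":0,"ry":0,"rz":-6,"hand":0.03},{"dx":0,"dy":0,"dz":-0.0002,"rx":0,"ry":0,"rz":-6,"hand":0.03},{"dx":0,"dy":0,"dz":-0.0002,"rx":0,"ry":0,"rz":-6,"hand":0.03},{"dx":0,"dy":0,"dz":-0.0002,"rx":0,"ry":0,"rz":-6,"hand":0.03}]' >/dev/null; python3 -c "
from h import *
st()"
```

```text
t 13.57 p [550.9 204.2 184.6] yang 16.3 tilt [-0.05 -0.04] F [2.3 0.8 2.8] Ftool [ 0.1  2.5 -2.8] Mz -0.05 w 42.4 g 82.8 q6 -2.7
t 13.9 p [551.2 204.3 185.5] yang 40.3 tilt [-0.02 -0.03] F [ 2.  -0.3  3.9] Ftool [-1.5  1.3 -3.9] Mz -0.03 w 42.7 g 82.8 q6 -26.7
```

```bash
python3 -m pendant '[{"dx":0,"dy":0,"dz":-0.00023,"rx":0,"ry":0,"rz":-6,"hand":0.03},{"dx":0,"dy":0,"dz":-0.00023,"rx":0,"ry":0,"rz":-6,"hand":0.03},{"dx":0,"dy":0,"dz":-0.00023,"rx":0,"ry":0,"rz":-6,"hand":0.03},{"dx":0,"dy":0,"dz":-0.00023,"rx":0,"ry":0,"rz":-6,"hand":0.03},{"dx":0,"dy":0,"dz":-0.00023,"rx":0,"ry":0,"rz":-6,"hand":0.03},{"dx":0,"dy":0,"dz":-0.00023,"rx":0,"ry":0,"rz":-6,"hand":0.03},{"dx":0,"dy":0,"dz":-0.00023,"rx":0,"ry":0,"rz":-6,"hand":0.03},{"dx":0,"dy":0,"dz":-0.00023,"rx":0,"ry":0,"rz":-6,"hand":0.03}]' >/dev/null; python3 -c "
from h import *
st()"; python3 -m pendant '[{"dx":0,"dy":0,"dz":-0.00022,"rx":0,"ry":0,"rz":-6,"hand":0.03},{"dx":0,"dy":0,"dz":-0.00022,"rx":0,"ry":0,"rz":-6,"hand":0.03},{"dx":0,"dy":0,"dz":-0.00022,"rx":0,"ry":0,"rz":-6,"hand":0.03},{"dx":0,"dy":0,"dz":-0.00022,"rx":0,"ry":0,"rz":-6,"hand":0.03},{"dx":0,"dy":0,"dz":-0.00022,"rx":0,"ry":0,"rz":-6,"hand":0.03},{"dx":0,"dy":0,"dz":-0.00022,"rx":0,"ry":0,"rz":-6,"hand":0.03}]' >/dev/null; python3 -c "
from h import *
st()"
```

```text
t 14.57 p [551.4 204.5 187.4] yang 88.3 tilt [0.02 0.  ] F [ 3.7 -0.1  1.8] Ftool [-3.7 -0.  -1.8] Mz -0.03 w 42.5 g 82.9 q6 -74.7
t 15.07 p [551.4 204.7 188.6] yang 124.3 tilt [0.01 0.03] F [3.1 1.9 3.4] Ftool [-3.6 -0.2 -3.4] Mz -0.03 w 42.4 g 82.9 q6 -110.7
```

```bash
python3 -m pendant '[{"dx":0,"dy":0,"dz":-0.00023,"rx":0,"ry":0,"rz":-6,"hand":0.03},{"dx":0,"dy":0,"dz":-0.00023,"rx":0,"ry":0,"rz":-6,"hand":0.03},{"dx":0,"dy":0,"dz":-0.00023,"rx":0,"ry":0,"rz":-6,"hand":0.03},{"dx":0,"dy":0,"dz":-0.00023,"rx":0,"ry":0,"rz":-6,"hand":0.03},{"dx":0,"dy":0,"dz":-0.00023,"rx":0,"ry":0,"rz":-6,"hand":0.03},{"dx":0,"dy":0,"dz":0,"rx":0,"ry":0,"rz":0,"hand":0.03}]' >/dev/null; python3 -c "
from h import *
st()"; python3 -m pendant '[{"dx":0,"dy":0,"dz":0,"rx":0,"ry":0,"rz":0,"hand":0.044},{"dx":0,"dy":0,"dz":0,"rx":0,"ry":0,"rz":0,"hand":0.058},{"dx":0,"dy":0,"dz":0,"rx":0,"ry":0,"rz":0,"hand":0.058},{"dx":0,"dy":0,"dz":0,"rx":0,"ry":0,"rz":0,"hand":0.058}]' 20 >/dev/null; python3 -c "
from h import *
st()"
```

```text
t 15.57 p [551.2 204.9 189.8] yang 154.1 tilt [-0.01  0.05] F [2.  2.3 4.2] Ftool [-3.  -0.8 -4.2] Mz 0.06 w 42.6 g 82.8 q6 -140.5
t 15.9 p [549.9 204.1 189. ] yang 153.9 tilt [-0.21 -0.06] F [ 0.1  1.3 -0.3] Ftool [-1.2  0.4  0.3] Mz -0.04 w 58.1 g 0.0 q6 -140.3
```

```bash
python3 -m pendant '[{"dx":0,"dy":0,"dz":0,"rx":0,"ry":0,"rz":7,"hand":0.058},{"dx":0,"dy":0,"dz":0,"rx":0,"ry":0,"rz":7,"hand":0.058},{"dx":0,"dy":0,"dz":0,"rx":0,"ry":0,"rz":7,"hand":0.058},{"dx":0,"dy":0,"dz":0,"rx":0,"ry":0,"rz":7,"hand":0.058},{"dx":0,"dy":0,"dz":0,"rx":0,"ry":0,"rz":7,"hand":0.058},{"dx":0,"dy":0,"dz":0,"rx":0,"ry":0,"rz":7,"hand":0.058},{"dx":0,"dy":0,"dz":0,"rx":0,"ry":0,"rz":7,"hand":0.058},{"dx":0,"dy":0,"dz":0,"rx":0,"ry":0,"rz":7,"hand":0.058},{"dx":0,"dy":0,"dz":0,"rx":0,"ry":0,"rz":7,"hand":0.058},{"dx":0,"dy":0,"dz":0,"rx":0,"ry":0,"rz":7,"hand":0.058},{"dx":0,"dy":0,"dz":0,"rx":0,"ry":0,"rz":7,"hand":0.058},{"dx":0,"dy":0,"dz":0,"rx":0,"ry":0,"rz":7,"hand":0.058}]' 20 >/dev/null
python3 -m pendant '[{"dx":0,"dy":0,"dz":0,"rx":0,"ry":0,"rz":7,"hand":0.058},{"dx":0,"dy":0,"dz":0,"rx":0,"ry":0,"rz":7,"hand":0.058},{"dx":0,"dy":0,"dz":0,"rx":0,"ry":0,"rz":7,"hand":0.058},{"dx":0,"dy":0,"dz":0,"rx":0,"ry":0,"rz":7,"hand":0.058},{"dx":0,"dy":0,"dz":0,"rx":0,"ry":0,"rz":7,"hand":0.058},{"dx":0,"dy":0,"dz":0,"rx":0,"ry":0,"rz":7,"hand":0.058},{"dx":0,"dy":0,"dz":0,"rx":0,"ry":0,"rz":7,"hand":0.058},{"dx":0,"dy":0,"dz":0,"rx":0,"ry":0,"rz":7,"hand":0.058},{"dx":0,"dy":0,"dz":0,"rx":0,"ry":0,"rz":7,"hand":0.058},{"dx":0,"dy":0,"dz":0,"rx":0,"ry":0,"rz":7,"hand":0.058},{"dx":0,"dy":0,"dz":0,"rx":0,"ry":0,"rz":7,"hand":0.058},{"dx":0,"dy":0,"dz":0,"rx":0,"ry":0,"rz":7,"hand":0.058}]' >/dev/null
python3 -m pendant '[{"dx":0,"dy":0,"dz":0,"rx":0,"ry":0,"rz":7,"hand":0.058},{"dx":0,"dy":0,"dz":0,"rx":0,"ry":0,"rz":7,"hand":0.058},{"dx":0,"dy":0,"dz":0,"rx":0,"ry":0,"rz":7,"hand":0.058},{"dx":0,"dy":0,"dz":0,"rx":0,"ry":0,"rz":7,"hand":0.058},{"dx":0,"dy":0,"dz":0,"rx":0,"ry":0,"rz":7,"hand":0.058},{"dx":0,"dy":0,"dz":0,"rx":0,"ry":0,"rz":7,"hand":0.058},{"dx":0,"dy":0,"dz":0,"rx":0,"ry":0,"rz":7,"hand":0.058},{"dx":0,"dy":0,"dz":0,"rx":0,"ry":0,"rz":7,"hand":0.058},{"dx":0,"dy":0,"dz":0,"rx":0,"ry":0,"rz":7,"hand":0.058},{"dx":0,"dy":0,"dz":0,"rx":0,"ry":0,"rz":7,"hand":0.058},{"dx":0,"dy":0,"dz":0,"rx":0,"ry":0,"rz":2,"hand":0.058},{"dx":0,"dy":0,"dz":0,"rx":0,"ry":0,"rz":0,"hand":0.058}]' >/dev/null
python3 -c "
from h import *
st([.5512,.2043,.190],-86)"
```

```text
t 18.9 p [550.5 204.2 189.4] yang -86.1 tilt [-0.12 -0.04] F [ 0.5  0.3 -0.2] Ftool [ 0.5 -0.2  0.2] Mz 0.0 w 57.9 g 0.0 q6 99.7
shift tool mm [ 0.7 -0.1 -0.6] rz -0.1
```

```bash
python3 -m pendant '[{"dx":0.0005,"dy":0,"dz":-0.0005,"rx":0,"ry":0,"rz":0,"hand":0.05},{"dx":0,"dy":0,"dz":0,"rx":0,"ry":0,"rz":0,"hand":0.046},{"dx":0,"dy":0,"dz":0,"rx":0,"ry":0,"rz":0,"hand":0.044},{"dx":0,"dy":0,"dz":0,"rx":0,"ry":0,"rz":0,"hand":0.042},{"dx":0,"dy":0,"dz":0,"rx":0,"ry":0,"rz":0,"hand":0.04}]' 20 >/dev/null; python3 -c "
from h import *
st()"; python3 -m pendant '[{"dx":0,"dy":0,"dz":0,"rx":0,"ry":0,"rz":0,"hand":0.03},{"dx":0,"dy":0,"dz":0,"rx":0,"ry":0,"rz":0,"hand":0.03},{"dx":0,"dy":0,"dz":0,"rx":0,"ry":0,"rz":0,"hand":0.03}]' 80 >/dev/null; python3 -c "
from h import *
st()"
```

```text
t 19.32 p [551.6 204.4 190.5] yang -86.0 tilt [-0.02 -0.01] F [-0.2 -0.6 -0. ] Ftool [-0.3  0.6  0. ] Mz -0.03 w 43.5 g 21.8 q6 99.6
t 19.57 p [551.6 204.4 190.6] yang -86.0 tilt [-0.01 -0.01] F [-0.6 -0.6  1.4] Ftool [-0.6  0.6 -1.4] Mz 0.01 w 42.5 g 84.7 q6 99.6
```

Clean grip. I'll turn with a matching rise.

```bash
python3 -m pendant '[{"dx":0,"dy":0,"dz":-0.00022,"rx":0,"ry":0,"rz":-6,"hand":0.03},{"dx":0,"dy":0,"dz":-0.00022,"rx":0,"ry":0,"rz":-6,"hand":0.03},{"dx":0,"dy":0,"dz":-0.00022,"rx":0,"ry":0,"rz":-6,"hand":0.03},{"dx":0,"dy":0,"dz":-0.00022,"rx":0,"ry":0,"rz":-6,"hand":0.03},{"dx":0,"dy":0,"dz":-0.00022,"rx":0,"ry":0,"rz":-6,"hand":0.03},{"dx":0,"dy":0,"dz":-0.00022,"rx":0,"ry":0,"rz":-6,"hand":0.03},{"dx":0,"dy":0,"dz":-0.00022,"rx":0,"ry":0,"rz":-6,"hand":0.03},{"dx":0,"dy":0,"dz":-0.00022,"rx":0,"ry":0,"rz":-6,"hand":0.03}]' >/dev/null; python3 -c "
from h import *
st()"; python3 -m pendant '[{"dx":0,"dy":0,"dz":-0.00022,"rx":0,"ry":0,"rz":-6,"hand":0.03},{"dx":0,"dy":0,"dz":-0.00022,"rx":0,"ry":0,"rz":-6,"hand":0.03},{"dx":0,"dy":0,"dz":-0.00022,"rx":0,"ry":0,"rz":-6,"hand":0.03},{"dx":0,"dy":0,"dz":-0.00022,"rx":0,"ry":0,"rz":-6,"hand":0.03},{"dx":0,"dy":0,"dz":-0.00022,"rx":0,"ry":0,"rz":-6,"hand":0.03},{"dx":0,"dy":0,"dz":-0.00022,"rx":0,"ry":0,"rz":-6,"hand":0.03},{"dx":0,"dy":0,"dz":-0.00022,"rx":0,"ry":0,"rz":-6,"hand":0.03},{"dx":0,"dy":0,"dz":-0.00022,"rx":0,"ry":0,"rz":-6,"hand":0.03}]' >/dev/null; python3 -c "
from h import *
st()"
```

```text
t 20.23 p [552.1 204.6 192.4] yang -37.7 tilt [0.05 0.02] F [0.3 0.3 1.3] Ftool [ 0.4  0.1 -1.3] Mz -0.04 w 42.5 g 84.9 q6 51.3
t 20.9 p [552.1 204.8 194.2] yang 10.3 tilt [0.04 0.04] F [-0.   0.8  1.5] Ftool [ 0.8  0.1 -1.5] Mz -0.06 w 42.7 g 85.0 q6 3.3
```

```bash
python3 -m pendant '[{"dx":0,"dy":0,"dz":-0.00022,"rx":0,"ry":0,"rz":-6,"hand":0.03},{"dx":0,"dy":0,"dz":-0.00022,"rx":0,"ry":0,"rz":-6,"hand":0.03},{"dx":0,"dy":0,"dz":-0.00022,"rx":0,"ry":0,"rz":-6,"hand":0.03},{"dx":0,"dy":0,"dz":-0.00022,"rx":0,"ry":0,"rz":-6,"hand":0.03},{"dx":0,"dy":0,"dz":-0.00022,"rx":0,"ry":0,"rz":-6,"hand":0.03},{"dx":0,"dy":0,"dz":-0.00022,"rx":0,"ry":0,"rz":-6,"hand":0.03},{"dx":0,"dy":0,"dz":-0.00022,"rx":0,"ry":0,"rz":-6,"hand":0.03},{"dx":0,"dy":0,"dz":-0.00022,"rx":0,"ry":0,"rz":-6,"hand":0.03}]' >/dev/null; python3 -c "
from h import *
st()"; python3 -m pendant '[{"dx":0,"dy":0,"dz":-0.00022,"rx":0,"ry":0,"rz":-6,"hand":0.03},{"dx":0,"dy":0,"dz":-0.00022,"rx":0,"ry":0,"rz":-6,"hand":0.03},{"dx":0,"dy":0,"dz":-0.00022,"rx":0,"ry":0,"rz":-6,"hand":0.03},{"dx":0,"dy":0,"dz":-0.00022,"rx":0,"ry":0,"rz":-6,"hand":0.03},{"dx":0,"dy":0,"dz":-0.00022,"rx":0,"ry":0,"rz":-6,"hand":0.03},{"dx":0,"dy":0,"dz":-0.00022,"rx":0,"ry":0,"rz":-6,"hand":0.03},{"dx":0,"dy":0,"dz":-0.00022,"rx":0,"ry":0,"rz":-6,"hand":0.03},{"dx":0,"dy":0,"dz":-0.00022,"rx":0,"ry":0,"rz":-6,"hand":0.03}]' >/dev/null; python3 -c "
from h import *
st()"
```

```text
t 21.57 p [552.  204.9 195.9] yang 58.3 tilt [0.03 0.04] F [-0.9  0.4  0.3] Ftool [ 1.  -0.1 -0.3] Mz -0.01 w 42.5 g 85.0 q6 -44.7
t 22.23 p [552.  204.8 197.7] yang 106.3 tilt [0.04 0.04] F [-1.1  0.8  2.8] Ftool [ 0.8  1.1 -2.8] Mz -0.04 w 42.3 g 85.1 q6 -92.7
```

```bash
python3 -m pendant '[{"dx":0,"dy":0,"dz":-0.00022,"rx":0,"ry":0,"rz":-6,"hand":0.03},{"dx":0,"dy":0,"dz":-0.00022,"rx":0,"ry":0,"rz":-6,"hand":0.03},{"dx":0,"dy":0,"dz":-0.00022,"rx":0,"ry":0,"rz":-6,"hand":0.03},{"dx":0,"dy":0,"dz":-0.00022,"rx":0,"ry":0,"rz":-6,"hand":0.03},{"dx":0,"dy":0,"dz":-0.0001,"rx":0,"ry":0,"rz":-4,"hand":0.03}]' >/dev/null; python3 -c "
from h import *
st()"; python3 -m pendant '[{"dx":0,"dy":0,"dz":-0.0008,"rx":0,"ry":0,"rz":0,"hand":0.03},{"dx":0,"dy":0,"dz":-0.0008,"rx":0,"ry":0,"rz":0,"hand":0.03}]' >/dev/null; python3 -c "
from h import *
st()"
```

```text
t 22.65 p [552.1 204.8 198.9] yang 134.2 tilt [0.06 0.04] F [0.2 0.5 2. ] Ftool [-0.5  0.2 -2. ] Mz 0.01 w 42.6 g 85.1 q6 -120.7
t 22.82 p [551.9 204.6 200.2] yang 133.9 tilt [0.03 0.01] F [-0.6  0.4 -1.1] Ftool [0.1 0.7 1.1] Mz -0.02 w 42.3 g 84.9 q6 -120.3
```

```bash
python3 -m pendant '[{"dx":0,"dy":0,"dz":-0.002,"rx":0,"ry":0,"rz":0,"hand":0.03},{"dx":0,"dy":0,"dz":-0.003,"rx":0,"ry":0,"rz":0,"hand":0.03}]' >/dev/null; python3 -c "
from h import *
st()"; python3 -m pendant '[{"dx":0,"dy":0,"dz":-0.004,"rx":0,"ry":0,"rz":0,"hand":0.03},{"dx":0,"dy":0,"dz":-0.004,"rx":0,"ry":0,"rz":0,"hand":0.03},{"dx":0,"dy":0,"dz":-0.004,"rx":0,"ry":0,"rz":0,"hand":0.03},{"dx":0,"dy":0,"dz":-0.01,"rx":0,"ry":0,"rz":0,"hand":0.03},{"dx":0,"dy":0,"dz":-0.015,"rx":0,"ry":0,"rz":0,"hand":0.03},{"dx":0,"dy":0,"dz":-0.01,"rx":0,"ry":0,"rz":0,"hand":0.03},{"dx":0,"dy":0,"dz":0,"rx":0,"ry":0,"rz":0,"hand":0.03}]' >/dev/null; python3 -c "
from h import *
st([.4702,-.1595,.254],85)"
```

```text
t 22.98 p [551.4 204.3 204.5] yang 133.9 tilt [-0.08 -0.03] F [ 0.1  0.1 -0.9] Ftool [-0.2 -0.   0.9] Mz -0.04 w 42.6 g 84.9 q6 -120.3
t 23.57 p [553.3 204.9 255.3] yang 134.0 tilt [0.33 0.07] F [ 1.2 -0.  -1.3] Ftool [-0.8 -0.8  1.3] Mz -0.01 w 42.6 g 84.8 q6 -120.4
shift tool mm [ 312.8 -204.6    0.4] rz 49.0
```

```bash
python3 -m pendant '[{"dx":0,"dy":0,"dz":0,"rx":0,"ry":0,"rz":7,"hand":0.03},{"dx":0,"dy":0,"dz":0,"rx":0,"ry":0,"rz":7,"hand":0.03},{"dx":0,"dy":0,"dz":0,"rx":0,"ry":0,"rz":7,"hand":0.03},{"dx":0,"dy":0,"dz":0,"rx":0,"ry":0,"rz":7,"hand":0.03},{"dx":0,"dy":0,"dz":0,"rx":0,"ry":0,"rz":7,"hand":0.03},{"dx":0,"dy":0,"dz":0,"rx":0,"ry":0,"rz":7,"hand":0.03},{"dx":0,"dy":0,"dz":0,"rx":0,"ry":0,"rz":7,"hand":0.03}]' >/dev/null
python3 -m pendant '[{"dx":0.0026,"dy":-0.0185,"dz":0,"rx":0,"ry":0,"rz":0,"hand":0.03},{"dx":0.0051,"dy":-0.037,"dz":0,"rx":0,"ry":0,"rz":0,"hand":0.03},{"dx":0.0051,"dy":-0.037,"dz":0,"rx":0,"ry":0,"rz":0,"hand":0.03},{"dx":0.0051,"dy":-0.037,"dz":0,"rx":0,"ry":0,"rz":0,"hand":0.03},{"dx":0.0051,"dy":-0.037,"dz":0,"rx":0,"ry":0,"rz":0,"hand":0.03},{"dx":0.0051,"dy":-0.037,"dz":0,"rx":0,"ry":0,"rz":0,"hand":0.03},{"dx":0.0051,"dy":-0.037,"dz":0,"rx":0,"ry":0,"rz":0,"hand":0.03},{"dx":0.0051,"dy":-0.037,"dz":0,"rx":0,"ry":0,"rz":0,"hand":0.03},{"dx":0.0051,"dy":-0.037,"dz":0,"rx":0,"ry":0,"rz":0,"hand":0.03},{"dx":0.0051,"dy":-0.037,"dz":0,"rx":0,"ry":0,"rz":0,"hand":0.03},{"dx":0.0026,"dy":-0.0185,"dz":0,"rx":0,"ry":0,"rz":0,"hand":0.03},{"dx":0,"dy":0,"dz":0,"rx":0,"ry":0,"rz":0,"hand":0.03}]' >/dev/null
python3 -m pendant '[{"dx":0,"dy":0,"dz":0.015,"rx":0,"ry":0,"rz":0,"hand":0.03},{"dx":0,"dy":0,"dz":0.025,"rx":0,"ry":0,"rz":0,"hand":0.03},{"dx":0,"dy":0,"dz":0.03,"rx":0,"ry":0,"rz":0,"hand":0.03},{"dx":0,"dy":0,"dz":0.03,"rx":0,"ry":0,"rz":0,"hand":0.03},{"dx":0,"dy":0,"dz":0.03,"rx":0,"ry":0,"rz":0,"hand":0.03},{"dx":0,"dy":0,"dz":0.015,"rx":0,"ry":0,"rz":0,"hand":0.03},{"dx":0,"dy":0,"dz":0.005,"rx":0,"ry":0,"rz":0,"hand":0.03},{"dx":0,"dy":0,"dz":0,"rx":0,"ry":0,"rz":0,"hand":0.03}]' >/dev/null
python3 - <<'E'
from h import *
st([.4706,-.1594,.062],85)
o=[]
for n,(y0,y1,x0,x1) in(("top",(240,340,310,410)),("side",(260,400,214,354))):
    f=manip.get_image(n)["frame"][y0:y1,x0:x1]; o.append(cv2.resize(f,(400,400),interpolation=cv2.INTER_CUBIC))
cv2.imwrite("pics/place.png",np.clip(np.hstack(o)[:,:,::-1]*1.3,0,255).astype(np.uint8))
E
```

```text
t 25.82 p [ 467.8 -158.5  100.9] yang 85.0 tilt [-0.15  0.1 ] F [-0.4 -0.4 -0.3] Ftool [ 0.3 -0.5  0.3] Mz -0.02 w 42.6 g 84.6 q6 -111.8
shift tool mm [-3.  -0.7 38.9] rz -0.0
```

View pics/place.png

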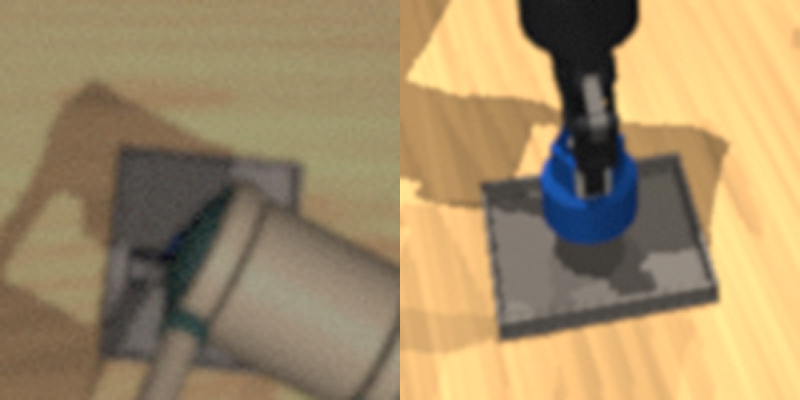

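The cap hangs upright over the tray's middle, at place-crop (590,200) in the side view. Next, a small correction and a gentle lowering.

```bash
python3 -m pendant '[{"dx":-0.003,"dy":-0.0007,"dz":0.008,"rx":0,"ry":0,"rz":0,"hand":0.03},{"dx":0,"dy":0,"dz":0.009,"rx":0,"ry":0,"rz":0,"hand":0.03},{"dx":0,"dy":0,"dz":0.008,"rx":0,"ry":0,"rz":0,"hand":0.03},{"dx":0,"dy":0,"dz":0.005,"rx":0,"ry":0,"rz":0,"hand":0.03},{"dx":0,"dy":0,"dz":0.003,"rx":0,"ry":0,"rz":0,"hand":0.03},{"dx":0,"dy":0,"dz":0.002,"rx":0,"ry":0,"rz":0,"hand":0.03},{"dx":0,"dy":0,"dz":0,"rx":0,"ry":0,"rz":0,"hand":0.03},{"dx":0,"dy":0,"dz":0,"rx":0,"ry":0,"rz":0,"hand":0.03}]' >/dev/null; python3 -c "
from h import *
st([.4706,-.1594,.062],85)"; python3 -m pendant '[{"dx":0,"dy":0,"dz":0.001,"rx":0,"ry":0,"rz":0,"hand":0.03},{"dx":0,"dy":0,"dz":0.001,"rx":0,"ry":0,"rz":0,"hand":0.03},{"dx":0,"dy":0,"dz":0,"rx":0,"ry":0,"rz":0,"hand":0.03}]' >/dev/null; python3 -c "
from h import *
st()"
```

```text
t 26.58 p [ 471.5 -160.6   67.1] yang 85.0 tilt [ 0.   -0.01] F [-0.1 -0.4  0. ] Ftool [ 0.1 -0.4 -0. ] Mz -0.04 w 42.8 g 84.6 q6 -111.8
shift tool mm [1.  1.2 5.1] rz -0.0
t 26.83 p [ 471.4 -160.6   65.2] yang 85.0 tilt [ 0.01 -0.01] F [-0.1  0.2 -2.1] Ftool [0.1 0.2 2.1] Mz 0.07 w 42.3 g 84.6 q6 -111.8
```

```bash
python3 -m pendant '[{"dx":0,"dy":0,"dz":0.001,"rx":0,"ry":0,"rz":0,"hand":0.03},{"dx":0,"dy":0,"dz":0.001,"rx":0,"ry":0,"rz":0,"hand":0.03},{"dx":0,"dy":0,"dz":0.0008,"rx":0,"ry":0,"rz":0,"hand":0.03},{"dx":0,"dy":0,"dz":0,"rx":0,"ry":0,"rz":0,"hand":0.03}]' >/dev/null; python3 -c "
from h import *
st()"; python3 -m pendant '[{"dx":0,"dy":0,"dz":0.0008,"rx":0,"ry":0,"rz":0,"hand":0.03},{"dx":0,"dy":0,"dz":0,"rx":0,"ry":0,"rz":0,"hand":0.03}]' >/dev/null; python3 -c "
from h import *
st()"
```

```text
t 27.17 p [ 471.3 -160.5   62.2] yang 85.0 tilt [-0.01  0.  ] F [-0.2 -0.  -1.9] Ftool [ 0.2 -0.1  1.9] Mz 0.0 w 42.5 g 84.6 q6 -111.8
t 27.33 p [ 471.3 -160.5   61.4] yang 85.0 tilt [-0.01  0.  ] F [ 0.  -0.6 -1.1] Ftool [-0.1 -0.6  1.1] Mz 0.01 w 42.4 g 84.6 q6 -111.8
```

```bash
python3 -m pendant '[{"dx":0,"dy":0,"dz":0.0006,"rx":0,"ry":0,"rz":0,"hand":0.03},{"dx":0,"dy":0,"dz":0,"rx":0,"ry":0,"rz":0,"hand":0.03},{"dx":0,"dy":0,"dz":0,"rx":0,"ry":0,"rz":0,"hand":0.03}]' >/dev/null; python3 -c "
from h import *
st()"; python3 -m pendant '[{"dx":0,"dy":0,"dz":0.0005,"rx":0,"ry":0,"rz":0,"hand":0.03},{"dx":0,"dy":0,"dz":0,"rx":0,"ry":0,"rz":0,"hand":0.03},{"dx":0,"dy":0,"dz":0,"rx":0,"ry":0,"rz":0,"hand":0.03}]' >/dev/null; python3 -c "
from h import *
st()"
```

```text
t 27.58 p [ 471.4 -160.6   60.9] yang 85.0 tilt [-0. -0.] F [-0.4  0.1 -1. ] Ftool [0.4 0.1 1. ] Mz 0.06 w 42.5 g 84.6 q6 -111.8
t 27.83 p [ 471.5 -160.6   60.5] yang 85.0 tilt [ 0.01 -0.01] F [-0.1 -0.3 -0.8] Ftool [ 0.1 -0.3  0.8] Mz -0.0 w 42.9 g 84.9 q6 -111.8
```

```bash
python3 -m pendant '[{"dx":0,"dy":0,"dz":0.0006,"rx":0,"ry":0,"rz":0,"hand":0.03},{"dx":0,"dy":0,"dz":0,"rx":0,"ry":0,"rz":0,"hand":0.03},{"dx":0,"dy":0,"dz":0,"rx":0,"ry":0,"rz":0,"hand":0.03}]' >/dev/null; python3 -c "
from h import *
st()"; python3 -m pendant '[{"dx":0,"dy":0,"dz":0.0004,"rx":0,"ry":0,"rz":0,"hand":0.03},{"dx":0,"dy":0,"dz":0,"rx":0,"ry":0,"rz":0,"hand":0.03},{"dx":0,"dy":0,"dz":0,"rx":0,"ry":0,"rz":0,"hand":0.03}]' >/dev/null; python3 -c "
from h import *
st()"
```

```text
t 28.08 p [ 471.4 -160.6   60.4] yang 85.0 tilt [ 0.02 -0.02] F [-1.5 -0.6  4.9] Ftool [ 1.5 -0.7 -4.9] Mz 0.05 w 42.4 g 85.3 q6 -111.8
t 28.33 p [ 471.4 -160.6   60.3] yang 85.0 tilt [ 0.02 -0.02] F [-2.7  0.2  8.8] Ftool [ 2.7 -0.  -8.8] Mz 0.03 w 42.5 g 86.1 q6 -111.8
```

```bash
python3 -m pendant '[{"dx":0,"dy":0,"dz":-0.0008,"rx":0,"ry":0,"rz":0,"hand":0.03},{"dx":0,"dy":0,"dz":0,"rx":0,"ry":0,"rz":0,"hand":0.042},{"dx":0,"dy":0,"dz":0,"rx":0,"ry":0,"rz":0,"hand":0.045},{"dx":0,"dy":0,"dz":0,"rx":0,"ry":0,"rz":0,"hand":0.05},{"dx":0,"dy":0,"dz":0,"rx":0,"ry":0,"rz":0,"hand":0.06},{"dx":0,"dy":0,"dz":0,"rx":0,"ry":0,"rz":0,"hand":0.07},{"dx":0,"dy":0,"dz":0,"rx":0,"ry":0,"rz":0,"hand":0.07}]' 20; python3 -m pendant '[{"dx":0,"dy":0,"dz":-0.01,"rx":0,"ry":0,"rz":0,"hand":0.07},{"dx":0,"dy":0,"dz":-0.02,"rx":0,"ry":0,"rz":0,"hand":0.07},{"dx":0,"dy":0,"dz":-0.03,"rx":0,"ry":0,"rz":0,"hand":0.07},{"dx":0,"dy":0,"dz":-0.03,"rx":0,"ry":0,"rz":0,"hand":0.07},{"dx":0,"dy":0,"dz":-0.03,"rx":0,"ry":0,"rz":0,"hand":0.07},{"dx":0,"dy":0,"dz":-0.03,"rx":0,"ry":0,"rz":0,"hand":0.07},{"dx":0,"dy":0,"dz":-0.02,"rx":0,"ry":0,"rz":0,"hand":0.07},{"dx":0,"dy":0,"dz":0,"rx":0,"ry":0,"rz":0,"hand":0.07},{"dx":0,"dy":0,"dz":0,"rx":0,"ry":0,"rz":0,"hand":0.07}]' >/dev/null
python3 - <<'E'
from h import *
st()
d=manip.get_image("side"); cv2.imwrite("pics/end.png",d["frame"][:,:,::-1])
print(proj(d,[.4706,-.1594,.004]),proj(d,[.4714,-.1606,.067]))
E
```

```text
clock: 28.92
position: [0.4714, -0.1606, 0.0601]
ee_rot: [-0.0, 0.044, 0.999, -0.0]
contact_force: [0.6, -0.9, 0.0]
width: 0.0699
gripper_force: 0.0
t 29.67 p [ 471.9 -160.8  231.2] yang 85.0 tilt [ 0.14 -0.08] F [ 0.6  0.3 -0.9] Ftool [-0.6  0.3  0.9] Mz 0.06 w 69.9 g 0.0 q6 -111.8
[281.34805493 347.05644487] [280.79173931 325.43193342]
```

View pics/end.png

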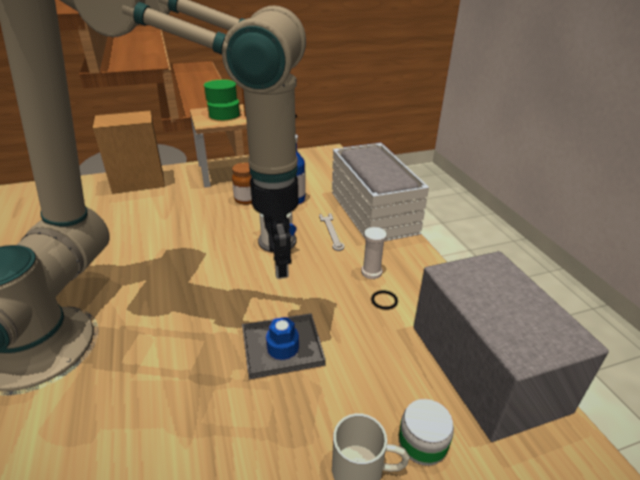

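The cap stands upright mid-tray at (282,338), the gripper is clear above it, and everything else looks to be in its place.

```bash
python3 -c "
from rig import manip
print(manip.sign_off())"
```

```text
the job is handed in; nothing more can be done
None
```

The cap was pressed to its seat, kept pressed for the first 52° of turn, unscrewed and lifted off, then set down upright near the middle of the drip tray and released. The job was handed in at about 30 s with nothing else moved.

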